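# Weigh a cable clamp on the hook scale

## Task

Check-weigh the longer of the two cable suspension clamps: hang it by its stirrup on the hook of the spring scale, let go of it, and let it hang there freely until clamp and pointer have been still for a good second. Then lift it off the hook and stand it upright, flat on the floor of the grey parts tray near the middle. Leave the shorter clamp where it stands.

Things in the scene. Friction and masses are not known exactly. Their poses are not given: they have to be found in the camera images.
- long_clamp_center (a point): Centre of the long clamp, the one to weigh; 55 mm above its underside. Aluminium saddle 120 mm long (own x), 32 wide (y), 34 high, standing with z up. Across its middle a steel stirrup: two upright flat straps, 14 mm wide in x, 44 mm over their outsides, straight from 34 to 85 mm above the underside: grip across them (closing along y), 50 to 80 mm up. About 0.36 kg (0.28-0.46).
- long_clamp_bar (a point): Middle of the underside of the stirrup's top bar on the long clamp, 98 mm above its underside, 43 mm above its centre; the bar rests on the hook. Bar 14 mm wide (x), 16 long (y), 5 thick. Below it the arch is open along x: 34 mm wide inside and 64 mm high down to the saddle. The shoulders slope from the bar out to the straps. Same both ways round. Axes as the clamp's.
- short_clamp_center (a point): Centre of the short clamp, to be left alone: same material, stirrup and height, but its saddle is only 74 mm long. Likewise 55 mm above its underside.
- hook_seat (a point): Top of the 8 mm round bar in the middle of the scale hook's seat, 229 mm above the table unloaded; moves with the hook. The arm runs level from the column out along own -x. The seat is level for 20 mm along x; its free end turns up to 16 mm above this point, 26 mm out along -x; on the column side the arm steps up 12 mm. The stirrup goes on along own +x over the free end, then down.
- scale: Spring scale: grey column 36 by 56 mm, 330 mm tall with its top knob, origin on the table under it, on a foot plate 12 mm thick reaching 100 mm out along own -x. White plates with ticks on both sides, black pointers. Its arm points along own -x; the hook's seat is 130 mm from the origin, 118 mm from the column's face.
- scale_hook (a joint): How far the hook and pointer are pulled down (m): 0 unloaded, stop at 0.035. Spring 300 N/m: the long clamp hanging freely pulls it to about 0.012 (0.009 to 0.015). Lightly damped, it settles in about a second.
- parts_tray: Grey open parts tray, fixed, 160 mm (own x) by 190 mm (own y) outside, walls 4 mm thick, 18 mm high. Origin at the centre of its underside on the table; inner floor 4 mm above it. The clamp fits lengthwise along own y.
Not all that is in view belongs to the job. There is more than one size of the parts_tray; the one meant has the size given above. What is shaped like the part that bears long_clamp_center but turquoise is not meant.

How it is judged (in metres and radians):
On the way:
1. the long clamp hangs from the scale's hook by its stirrup, upright, free of the fingers, with scale and clamp at rest, for a second (value of joint scale_hook above 0.006 m and distance between long_clamp_bar and hook_seat below 0.02 m and contact force between the fingers and long_clamp below 0.1 N and velocity of joint scale_hook between -0.01 and 0.01 m/s and linear speed of long_clamp below 0.05 m/s and angle between long_clamp_center's own z axis and vertical below 0.26 rad), for 0.9 s.
At the end, for the whole second after the job is handed in: The long clamp, after hanging free and at rest on the hook for a second, stands upright (within 10 degrees) flat on the tray's floor, its centre within 50 mm of the tray's centre along each of the tray's axes, released and at rest; the scale's hook is back up, unloaded (under 4 mm) (x of long_clamp_center in the frame of parts_tray between -0.05 and 0.05 m and y of long_clamp_center in the frame of parts_tray between -0.05 and 0.05 m and z of long_clamp_center in the frame of parts_tray below 0.066 m and angle between long_clamp_center's own z axis and vertical below 0.17 rad and linear speed of long_clamp below 0.02 m/s and value of joint scale_hook below 0.004 m); the robot touches nothing.
It fails at once if the short clamp is shifted by more than 30 mm (distance of short_clamp_center from where it was at the start of the episode above 0.03 m).
It also fails if it takes over 53 s, if anything falls off the work surface, if the arm or the gripper's body presses on something with over 40 N, if the wrist force passes 120 N, or if a joint passes its speed limit or range.

## Robot

A 6-joint arm with a two-finger parallel gripper is mounted at the origin on the work surface. World frame = base frame: x ahead of the robot, y to its left, z up, the work surface at z = 0. Lengths are in m, angles in degrees, forces in N, time in s.
With the tool pointing down it reaches from about 0.25 to 0.725 m from the base axis. Payload 9.7 kg.
Tool frame: the origin (TCP) lies at the very end of the fingers, on their centre line; the grasp point (between the pads) lies 19 mm behind it; z points along the fingers, y is the line along which they close (so a half turn about z gives the same grasp; the last joint's range is limited). The gripper opens to 85 mm and grips with 20 to 120 N. Pads are 22 mm wide; open, the fingers measure 114 mm over their backs; the gripper's body (76 mm by 85 mm) begins 54 mm behind the grasp point. The pads swing forward as they close: fully open they stand 13 mm farther back than shut.
Start: joints at [74.141, 4.979, 10.078, 95.1, 0, 90], TCP at [0.15, 0.529, 0.231] pointing down, gripper open.
Joint ranges: [-179.16, 179.16], [-48.56, 103.87], [-65.8, 70.77], [-126.05, 130.52], [-82.76, 87.17], [-180, 180]. Speed limits (degrees/s): [127.2, 127.2, 147.25, 180, 180, 180].

## Interface

Orientations are given as [roll, pitch, yaw] about the fixed x, y, z axes, in that order (R = Rz(yaw) Ry(pitch) Rx(roll)).
In Python, from station import manip, imaging, spot_in, place_of gives the robot as it stands.
- The arm moves only by the tool servo_tool, never from a script. Its argument "steps" is text: rows parted by semicolons, each of 5 numbers parted by spaces: the shift along the tool's x, y, z as a fraction of full scale, then the turn about the tool's z as a fraction of full scale, then the opening, from -1 (shut) to 1 (fully open), so that 0 is half open. A call has 1 to 12 rows; each row is the pose to reach, as a shift and turn from the pose commanded when the call began, along the tool's axes at that moment; what a row does not reach only later rows make up. Full scale, the value 1, is 1 m for a shift and 30 degrees for a turn. A row lasts 1/12 s, in which the tool goes at most 41.7 mm and 7.16 degrees, less where a joint would pass 70% of its speed; a pose out of reach is approached as far as the arm can. A call with a number of a shift or a turn outside -1 to 1 is refused whole. A call with a gripper value outside its range is refused whole. The fingers move at their own pace and stop on an object; "squeeze" is the grip in N (left out, the last holds). Time passes only in rows, so rows that repeat a pose let the fingers close. It gives the time, the measured TCP pose, the force, the opening and the grip force at its end, in the units of the state.
- manip.observe(): the state, without advancing time (a new reading comes with each control period).
- imaging.grab_frame(name): name is "scene" or "top" or "wrist"; returns the picture (400x640x3 uint8, red, green, blue); there is no depth.
- imaging.calibration(name): a dict with "fx", "fy", "cx", "cy" (pixels), "rvec" (rotation vector, rad) and "tvec" (3), from world to camera coordinates, as OpenCV has them. Camera axes: x right, y down, z forward; pixel columns grow to the right and rows downward; lengths in m; the calibration is good to about 2 mm. The wrist camera is an equidistant fisheye: a pixel r from the principal point sees the ray r / f radians off the axis. A picture is of the moment at which its call begins: read the wrist's pose just before it. calibration takes no time and is no camera call; for the wrist camera it gives the pose at the moment of the call.
- manip.job_done(): hands the job in; it is judged then, once.
Trained networks look in the newest picture that a camera, given by its name, has taken for a name from the list of things; names that differ only in an ending like _2 or _b are one class to them, and where a whole thing is asked for, a point or a joint stands for the part that bears it (a point fixed in the world has none). Each returns a list of dicts, best first, with "confidence" (0 to 1); they miss things now and then, are a little off and sometimes report something else, mostly with a low value. They report only what shows in the picture. A call takes as long as a camera call. They do not tell look-alikes from the thing itself.
- spot_in(camera, name): "rect" ([left, top, width, height] in pixels, round what is visible of it).
- place_of(camera, name): "at" ([column, row] in pixels: a listed point, or the origin of a listed thing).
The state is a dict: "t": time; "qpos": joint angles; "qvel": joint speeds; "joint_torque": joint torques, N m; "tool_pos": TCP position; "orientation": TCP orientation; "ft_force": force on the tool from outside, world axes, zero at the start; "torque": the same for the moment, N m; "opening": opening from 0.0 (shut) to 1.0 (fully open); "grip_force": force on a finger pad.
Only numpy, scipy, OpenCV 4.12 (cv2) and the standard library are available. Lean on these libraries where they do the work, as an engineer would, in place of code of your own. Each camera call takes 0.05 s, during which the arm holds its last target. There are 200 camera calls.

## Working session

There is one attempt and no reset: what is moved stays moved. The work goes in short steps, Python scripts to look and compute and a tool call to move; the robot and the scene stay as the last step left them, time stands still between calls to the robot, and variables do not carry over. Pictures are saved under pics/ and viewed, at most 10 in all, crops included, and the job is handed in when it is done.

Besides the shell and the picture viewer there is one more tool, called after "Request:" in YAML: its name, and indented under it one key for each argument. servo_tool: Moves the arm, as the interface text tells. Shift numbers are shares of 1 m and turn numbers shares of 30 degrees, none past 1 either way. Its arguments: {"type":"object","properties":{"steps":{"type":"string"},"squeeze":{"type":"number"}},"required":["steps"]}

```bash
mkdir -p pics; cat > h.py <<'E'
import numpy as np,cv2
from station import manip,imaging,spot_in,place_of
def ray(c,px):
    k=imaging.calibration(c);R=cv2.Rodrigues(np.array(k["rvec"],float))[0];t=np.array(k["tvec"],float).ravel()
    x=(px[0]-k["cx"])/k["fx"];y=(px[1]-k["cy"])/k["fy"]
    if c=="wrist":
        r=np.hypot(x,y);d=np.array([x/r*np.sin(r),y/r*np.sin(r),np.cos(r)]) if r>1e-9 else np.array([0,0,1.])
    else: d=np.array([x,y,1.])
    return -R.T@t,R.T@d
def atz(c,px,z):
    o,d=ray(c,px);return o+d*(z-o[2])/d[2]
def proj(c,P):
    k=imaging.calibration(c);R=cv2.Rodrigues(np.array(k["rvec"],float))[0];t=np.array(k["tvec"],float).ravel()
    p=R@np.array(P,float)+t
    if c=="wrist":
        r=np.hypot(p[0],p[1]);th=np.arctan2(r,p[2]);x,y=p[0]/r*th,p[1]/r*th
    else: x,y=p[0]/p[2],p[1]/p[2]
    return np.array([k["fx"]*x+k["cx"],k["fy"]*y+k["cy"]])
def tri(obs):
    A=np.zeros((3,3));b=np.zeros(3)
    for c,px in obs:
        o,d=ray(c,px);d/=np.linalg.norm(d);M=np.eye(3)-np.outer(d,d);A+=M;b+=M@o
    return np.linalg.solve(A,b)
def save(c,n):
    im=imaging.grab_frame(c);cv2.imwrite("pics/"+n,im[:,:,::-1]);return im
E
python3 - <<'E'
from h import *
np.set_printoptions(precision=3,suppress=True)
a=[save(c,c+"0.png") for c in("scene","top")]
for c in("scene","top"):
    for n in["long_clamp_center","long_clamp_bar","short_clamp_center","hook_seat","scale","parts_tray"]:
        print(c,n,[(np.round(d["at"]).tolist(),round(d["confidence"],2)) for d in place_of(c,n)][:4])
    k=imaging.calibration(c);print(ray(c,(320,200)),k["fx"])
print(manip.observe())
E
```

```text
scene long_clamp_center [([269.0, 326.0], 0.83), ([185.0, 336.0], 0.77)]
scene long_clamp_bar [([268.0, 308.0], 0.85), ([182.0, 324.0], 0.55)]
scene short_clamp_center [([223.0, 282.0], 0.6)]
scene hook_seat [([410.0, 159.0], 0.65)]
scene scale [([431.0, 209.0], 0.71)]
scene parts_tray [([195.0, 248.0], 0.88), ([335.0, 250.0], 0.64)]
(array([ 1.209, -0.594,  0.961]), array([-0.61 ,  0.467, -0.64 ])) 499.92976252775657
top long_clamp_center [([482.0, 163.0], 0.8), ([425.0, 133.0], 0.64)]
top long_clamp_bar [([484.0, 160.0], 0.88), ([423.0, 130.0], 0.76)]
top short_clamp_center [([431.0, 192.0], 0.85)]
top hook_seat [([226.0, 145.0], 0.78)]
top scale [([190.0, 168.0], 0.83)]
top parts_tray [([313.0, 177.0], 0.82), ([421.0, 265.0], 0.72)]
(array([ 0.327, -0.007,  1.329]), array([ 0.078,  0.004, -0.997])) 481.01651722842496
{'t': 0.7, 'qpos': array([74.14 ,  4.977, 10.079, 95.099,  0.001, 90.   ]), 'qvel': array([-0.012,  0.07 ,  0.028,  0.079,  0.048, -0.058]), 'joint_torque': array([  0.003, -51.995,  46.479,   0.001,   0.   ,  -0.   ]), 'tool_pos': array([0.15 , 0.529, 0.231]), 'orientation': array([179.997,  -0.001, 164.14 ]), 'ft_force': array([ 0.194, -0.993,  0.145]), 'torque': array([ 0.023, -0.011, -0.006]), 'grip_force': 0.0, 'opening': 0.9969152331355822}
```

```bash
python3 - <<'E'
import cv2
a=cv2.imread("pics/top0.png");cv2.imwrite("pics/t1.png",cv2.resize(a[90:330,150:550],None,fx=2,fy=2,interpolation=2))
a=cv2.imread("pics/scene0.png");cv2.imwrite("pics/s1.png",cv2.resize(a[80:380,120:520],None,fx=2,fy=2,interpolation=2))
E
```

```text
(no output)
```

View pics/t1.png

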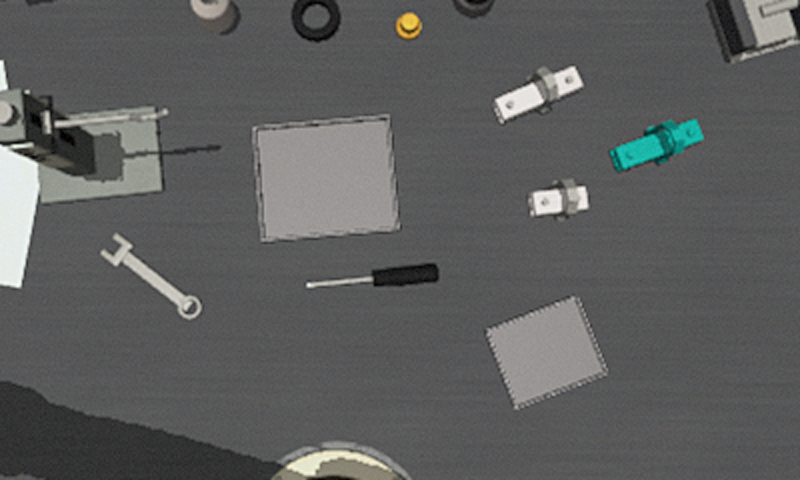

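View pics/s1.png

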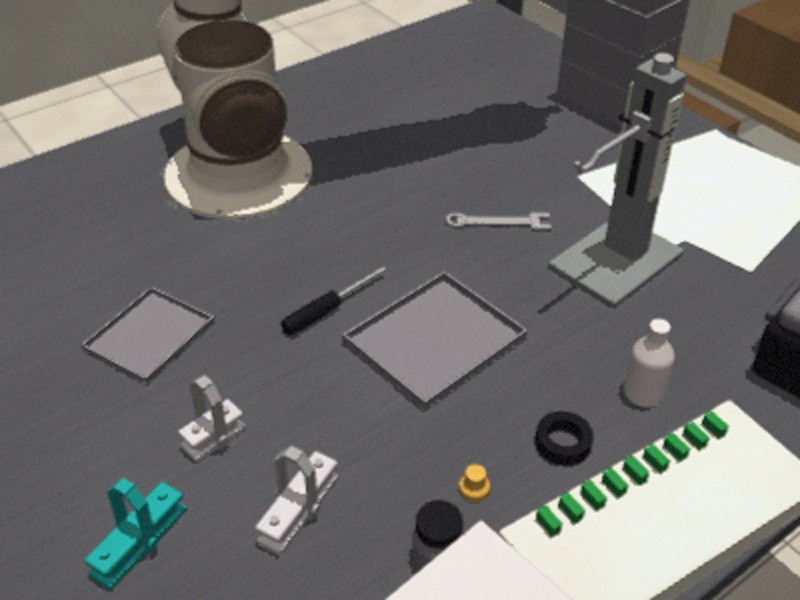

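The top crop shows three clamps: silver long (full px 420,137), turquoise (480,160), which is excluded by colour, and silver short (430,190). The long silver one, at scene (268,326), fits the description. Of the two trays, the larger one at top (313,177) should be the 160x190 one. I'll check that by size.

```bash
python3 - <<'E'
from h import *
np.set_printoptions(precision=4,suppress=True)
f=lambda x,y:(150+x/2,90+y/2)
T=[atz("top",f(*p),.018) for p in[(253,127),(388,115),(400,229),(262,241)]]
print("tray",np.mean(T,0),[np.linalg.norm(T[i]-T[i-1]) for i in range(4)],[np.degrees(np.arctan2(*(T[i]-T[i-1])[[1,0]])) for i in range(4)])
b=[atz("top",f(*p),.036) for p in[(509,104),(572,79)]];d=b[1]-b[0];print("bolts",b,np.mean(b,0),np.degrees(np.arctan2(d[1],d[0])))
print("bar tri",tri([("top",(423,130)),("scene",(268,308))]),"cen",tri([("top",(425,133)),("scene",(269,326))]), tri([("top",(425,133)),("scene",(269,326))]))
print("short",tri([("top",(431,192)),("scene",(223,282))]))
print("hook",tri([("top",(226,145)),("scene",(410,159))]),atz("top",(226,145),.229),"scale",atz("top",(190,168),0),atz("scene",(431,209),0))
P=[atz("top",f(*p),.012) for p in[(158,107),(162,190),(40,203)]];e=P[1]-P[0];g=P[1]-P[2];print("foot",P,np.degrees(np.arctan2(e[1],e[0])),np.degrees(np.arctan2(g[1],g[0])))
a=tri([("top",f(165,112)),("scene",(120+578/2,80+165/2))]);print("tip",a)
print("armdir",atz("top",f(165,112),.245)-atz("top",f(50,124),.241))
E
```

```text
tray [0.4876 0.0182 0.018 ] [np.float64(0.15792330591318685), np.float64(0.1868738426115376), np.float64(0.1583866969039549), np.float64(0.18917523180867626)] [np.float64(5.426267540134051), np.float64(-84.34683757682261), np.float64(-173.74073664109207), np.float64(95.51512337292264)]
bolts [array([ 0.5887, -0.2305,  0.036 ]), array([ 0.624 , -0.3165,  0.036 ])] [ 0.6063 -0.2735  0.036 ] -67.6874486973328
bar tri [ 0.6077 -0.2696  0.0962] cen [ 0.6135 -0.2806  0.0478] [ 0.6135 -0.2806  0.0478]
short [ 0.4502 -0.2984  0.0539]
hook [0.5331 0.2096 0.244 ] [0.5389 0.2163 0.229 ] scale [0.5171 0.3616 0.    ] [0.5203 0.3444 0.    ]
foot [array([0.5849, 0.2521, 0.012 ]), array([0.4692, 0.2438, 0.012 ]), array([0.4497, 0.4114, 0.012 ])] -175.86102860793548 -83.34965380614102
tip [0.5349 0.1994 0.2377]
armdir [ 0.0143 -0.1322  0.004 ]
```

```bash
cat >> h.py <<'E'
from scipy.spatial.transform import Rotation as Ro
def go(P,yaw=None):
    s=manip.observe();R=Ro.from_euler("xyz",s["orientation"],degrees=True).as_matrix()
    d=R.T@(np.array(P)-s["tool_pos"]);t=0
    if yaw is not None: t=-((yaw-s["orientation"][2]+90)%180-90)/30
    print("t",round(s["t"],2),"pos",np.round(s["tool_pos"],4),"ori",np.round(s["orientation"],2),"-> shift",np.round(d,4),"turn",round(t,4),"F",np.round(s["ft_force"],1),"op",round(s["opening"],3))
E
python3 - <<'E'
from h import *
go([.607,-.272,.231],112.3)
E
```

```text
t 0.7 pos [0.1503 0.5291 0.2313] ori [180.    -0.   164.14] -> shift [-6.582e-01 -6.458e-01  3.000e-04] turn 1.728 F [ 0.2 -1.   0.1] op 0.997
```

Request:
servo_tool:
  steps: "-0.658 -0.646 0 1 1;-0.658 -0.646 0 1 1;-0.658 -0.646 0 1 1;-0.658 -0.646 0 1 1;-0.658 -0.646 0 1 1;-0.658 -0.646 0 1 1;-0.658 -0.646 0 1 1;-0.658 -0.646 0 1 1;-0.658 -0.646 0 1 1;-0.658 -0.646 0 1 1;-0.658 -0.646 0 1 1;-0.658 -0.646 0 1 1"
  squeeze: 50

```text
t: 1.7
tool_pos: [0.3983, 0.0926, 0.2317]
orientation: [179.9, 0.0, 134.1]
ft_force: [1.3, 1.5, -0.2]
opening: 1.0
grip_force: 0.0
```

```bash
python3 - <<'E'
from h import *
go([.607,-.272,.231],112.3)
E
```

```text
t 1.7 pos [0.3983 0.0926 0.2317] ori [1.7994e+02 3.0000e-02 1.3414e+02] -> shift [-0.407  -0.1041  0.0008] turn 0.7281 F [ 1.3  1.5 -0.2] op 1.0
```

Request:
servo_tool:
  steps: "-0.407 -0.104 0 0.728 1;-0.407 -0.104 0 0.728 1;-0.407 -0.104 0 0.728 1;-0.407 -0.104 0 0.728 1;-0.407 -0.104 0 0.728 1;-0.407 -0.104 0 0.728 1;-0.407 -0.104 0 0.728 1;-0.407 -0.104 0 0.728 1;-0.407 -0.104 0 0.728 1;-0.407 -0.104 0 0.728 1;-0.407 -0.104 0 0.728 1;-0.407 -0.104 0 0.728 1"

```text
t: 2.7
tool_pos: [0.607, -0.272, 0.2284]
orientation: [-179.9, -0.1, 112.2]
ft_force: [0.2, 1.6, 0.4]
opening: 0.999
grip_force: 0.0
```

```bash
python3 - <<'E'
from h import *
np.set_printoptions(precision=4,suppress=True)
go([.607,-.272,.231],112.3)
im=save("wrist","w1.png")
for n,z in[("long_clamp_center",.055),("long_clamp_bar",.098)]:
    for d in place_of("wrist",n): print(n,d["at"],d["confidence"],atz("wrist",d["at"],z))
print(proj("wrist",[.607,-.272,.055]))
cv2.imwrite("pics/w1b.png",cv2.resize(im[:,:,::-1],(800,500)))
E
```

```text
t 2.7 pos [ 0.607  -0.272   0.2284] ori [-179.86   -0.15  112.16] -> shift [ 0.0001 -0.     -0.0026] turn -0.0048 F [0.2 1.6 0.4] op 0.999
long_clamp_center [316.7, 182.5] 0.74 [ 0.6038 -0.2727  0.055 ]
long_clamp_bar [317.5, 191.2] 0.7 [ 0.6044 -0.2706  0.098 ]
[319.5185 183.2715]
```

View pics/w1b.png

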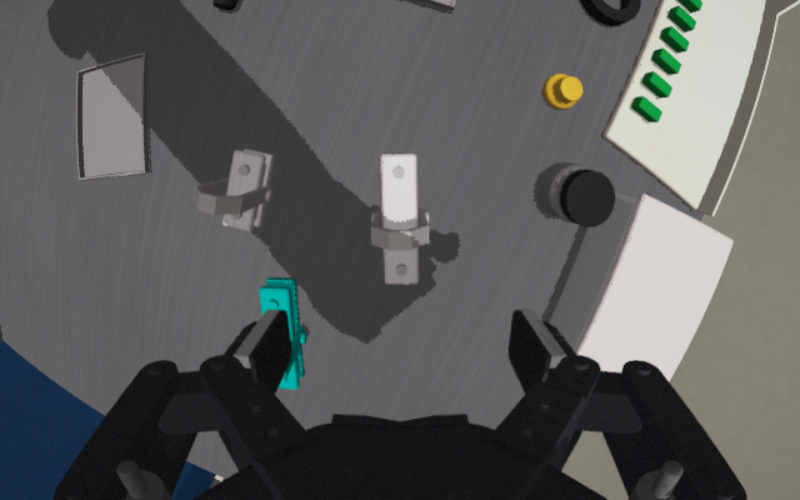

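```bash
python3 - <<'E'
from h import *
np.set_printoptions(precision=4,suppress=True)
b=[atz("wrist",(x/1.25,y/1.25),.036) for x,y in[(399,172),(401,269)]];d=b[0]-b[1];print(b,np.mean(b,0),np.degrees(np.arctan2(d[1],d[0])))
e=[atz("wrist",(x/1.25,y/1.25),.034) for x,y in[(381,155),(416,154)]];print(e)
t=tri([("top",(482,163)),("scene",(185,336))]);print("turq",t)
u=np.array([np.cos(np.radians(112.3)),np.sin(np.radians(112.3))]);c=np.array([.604,-.2715])
n=np.array([u[1],-u[0]])
j=atz("wrist",(588/1.25,197/1.25),.06);print("jar",j)
for q in(t[:2]-c,j[:2]-c):print(q@u,q@n)
go([.604,-.2715,.10],112.3)
E
```

```text
[array([ 0.5889, -0.2289,  0.036 ]), array([ 0.6243, -0.3102,  0.036 ])] [ 0.6066 -0.2696  0.036 ] 113.5447063868705
[array([ 0.5687, -0.2211,  0.034 ]), array([ 0.5966, -0.2087,  0.034 ])]
turq [ 0.5308 -0.436   0.0489]
jar [ 0.7493 -0.179   0.06  ]
-0.12442426760287961 -0.13018140511948786
0.030450712135357043 0.16952831068982743
t 2.85 pos [ 0.6063 -0.2691  0.2319] ori [179.98   0.01 112.33] -> shift [-0.0013 -0.0031  0.1319] turn 0.001 F [-0.4  0.2  0.1] op 0.994
```

The long silver clamp lies directly below the tool, mid pixel (400,222) in the enlarged view. Its neighbours are at least 130 mm away.

Request:
servo_tool:
  steps: "0 0 0.04 -0.02 1;0 0 0.08 -0.02 1;0 0 0.12 -0.02 1;0 0 0.145 -0.02 1;0 0 0.165 -0.02 1;0 0 0.18 -0.02 1;0 0 0.189 -0.02 1;0 0 0.189 -0.02 1;0 0 0.189 -0.02 1"

```text
t: 3.6
tool_pos: [0.6067, -0.2692, 0.0436]
orientation: [180.0, 0.1, 113.0]
ft_force: [-0.1, -0.3, 0.7]
opening: 0.997
grip_force: 0.0
```

Request:
servo_tool:
  steps: "0 0 0 0 -1;0 0 0 0 -1;0 0 0 0 -1;0 0 0 0 -1;0 0 0 0 -1;0 0 0 0 -1;0 0 0 0 -1;0 0 0 0 -1;0 0 0 0 -1"

```text
t: 4.35
tool_pos: [0.607, -0.2701, 0.0434]
orientation: [179.9, 0.1, 112.9]
ft_force: [-1.3, 1.4, 5.6]
opening: 0.51
grip_force: 50.8
```

```bash
python3 - <<'E'
from h import *
s=manip.observe();print(s["grip_force"],s["opening"])
go([.606,-.27,.2],112.3)
im=save("wrist","w2.png");go([.606,-.27,.2],112.3)
cv2.imwrite("pics/w2b.png",im[100:400,120:520,::-1])
E
```

```text
50.82314729690552 0.5104448776427005
t 4.35 pos [ 0.607  -0.2701  0.0434] ori [1.7994e+02 5.0000e-02 1.1290e+02] -> shift [ 0.0003 -0.0007 -0.1566] turn 0.0199 F [-1.3  1.4  5.6] op 0.51
t 4.4 pos [ 0.6069 -0.2701  0.0434] ori [1.7995e+02 5.0000e-02 1.1289e+02] -> shift [ 0.0003 -0.0007 -0.1566] turn 0.0197 F [-1.6  1.1  5.6] op 0.503
```

View pics/w2b.png

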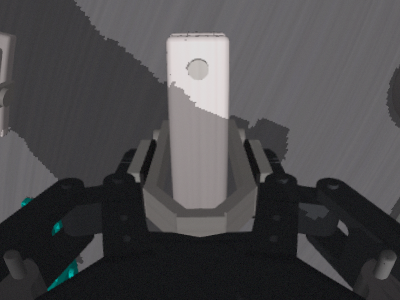

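The grasp holds: opening 0.51 is 43 mm, and the straps sit between the pads with the saddle below. Next I'll work out the lift and transfer.

```bash
python3 - <<'E'
from h import *
s=manip.observe();R=Ro.from_euler("xyz",s["orientation"],degrees=True).as_matrix()
o,d=ray("wrist",(320,200));print("cam in tool",R.T@(o-s["tool_pos"]),R.T@d,s["qpos"])
go([.607,-.27,.21]);go([.5435,.105,.21],95.5)
E
```

```text
cam in tool [ 0.06914796 -0.000528   -0.14203813] [-0.27285991  0.00164262  0.96205237] [-2.39928462e+01  2.09004691e+01  8.09502690e+00  7.71193845e+01
  1.22804194e-03  4.31149142e+01]
t 4.4 pos [ 0.6069 -0.2701  0.0434] ori [1.7995e+02 5.0000e-02 1.1289e+02] -> shift [-1.000e-04  3.000e-04 -1.666e-01] turn 0 F [-1.6  1.1  5.6] op 0.503
t 4.4 pos [ 0.6069 -0.2701  0.0434] ori [1.7995e+02 5.0000e-02 1.1289e+02] -> shift [ 0.3701  0.0876 -0.1669] turn 0.5797 F [-1.6  1.1  5.6] op 0.503
```

Request:
servo_tool:
  steps: "0 0 -0.02 0 -1;0 0 -0.05 0 -1;0 0 -0.085 0 -1;0 0 -0.12 0 -1;0 0 -0.15 0.02 -1;0.02 0.005 -0.167 0.06 -1;0.048 0.0115 -0.167 0.12 -1;0.08 0.019 -0.167 0.18 -1;0.112 0.0265 -0.167 0.24 -1;0.144 0.034 -0.167 0.3 -1;0.176 0.0415 -0.167 0.36 -1;0.208 0.049 -0.167 0.42 -1"
  squeeze: 60

```text
t: 5.4
tool_pos: [0.5701, -0.0579, 0.2087]
orientation: [-179.9, -0.0, 100.2]
ft_force: [0.6, -0.4, -4.3]
opening: 0.505
grip_force: 62.3
```

```bash
python3 - <<'E'
from h import *
go([.5435,.105,.21],95.5)
E
```

```text
t 5.4 pos [ 0.5701 -0.0579  0.2087] ori [-1.7995e+02 -2.0000e-02  1.0019e+02] -> shift [ 0.165   0.0027 -0.0013] turn 0.1564 F [ 0.6 -0.4 -4.3] op 0.505
```

Request:
servo_tool:
  steps: "0.03 0 0 0.05 -1;0.06 0.001 0 0.1 -1;0.09 0.002 0 0.156 -1;0.12 0.003 0 0.156 -1;0.14 0.003 0 0.156 -1;0.155 0.003 0 0.156 -1;0.163 0.003 0 0.156 -1;0.165 0.003 0 0.156 -1;0.165 0.003 0 0.156 -1;0.165 0.003 0 0.156 -1"

```text
t: 6.23
tool_pos: [0.5444, 0.1029, 0.2091]
orientation: [-180.0, 0.0, 95.6]
ft_force: [0.4, 0.1, -3.6]
opening: 0.512
grip_force: 62.3
```

```bash
python3 - <<'E'
from h import *
np.set_printoptions(precision=4,suppress=True)
go([.5435,.105,.21],95.5)
O={}
for c in("wrist","top","scene"):
    im=save(c,c+"3.png")
    for n in("hook_seat","long_clamp_bar","long_clamp_center"):
        r=place_of(c,n);print(c,n,[(d["at"],round(d["confidence"],2)) for d in r][:3])
        if n=="hook_seat" and r:O[c]=r[0]["at"]
    if c!="top": cv2.imwrite("pics/%s3b.png"%c,cv2.resize(im[:,:,::-1],(800,500)) if c=="wrist" else cv2.resize(im[80:260,290:510,::-1],None,fx=3,fy=3))
print(tri([(c,p) for c,p in O.items()]),[atz(c,O[c],.229) for c in O])
print({c:proj(c,[.532,.224,.229]) for c in("wrist","top","scene")})
go([.5435,.105,.21],95.5)
E
```

```text
t 6.23 pos [0.5444 0.1029 0.2091] ori [-179.98    0.02   95.59] -> shift [ 0.0022 -0.0007 -0.0009] turn 0.003 F [ 0.4  0.1 -3.6] op 0.512
wrist hook_seat []
wrist long_clamp_bar []
wrist long_clamp_center [([318.2, 268.6], 0.85)]
top hook_seat [([225.5, 146.3], 0.86)]
top long_clamp_bar [([487.8, 154.2], 0.93)]
top long_clamp_center [([478.8, 163.4], 0.67)]
scene hook_seat [([412.3, 162.7], 0.85)]
scene long_clamp_bar [([385.5, 166.5], 0.93), ([179.8, 322.2], 0.68)]
scene long_clamp_center [([380.6, 184.6], 0.93), ([180.4, 336.5], 0.67), ([383.9, 171.3], 0.38)]
[0.5342 0.2155 0.2303] [array([0.5358, 0.2174, 0.229 ]), array([0.5323, 0.2148, 0.229 ])]
{'wrist': array([319.8176, -10.0824]), 'top': array([222.6044, 147.9107]), 'scene': array([414.8179, 161.3853])}
t 6.83 pos [0.5443 0.1036 0.2093] ori [180.    -0.    95.62] -> shift [ 0.0015 -0.0006 -0.0007] turn 0.0039 F [ 0.5 -0.6 -4.1] op 0.505
```

View pics/wrist3b.png

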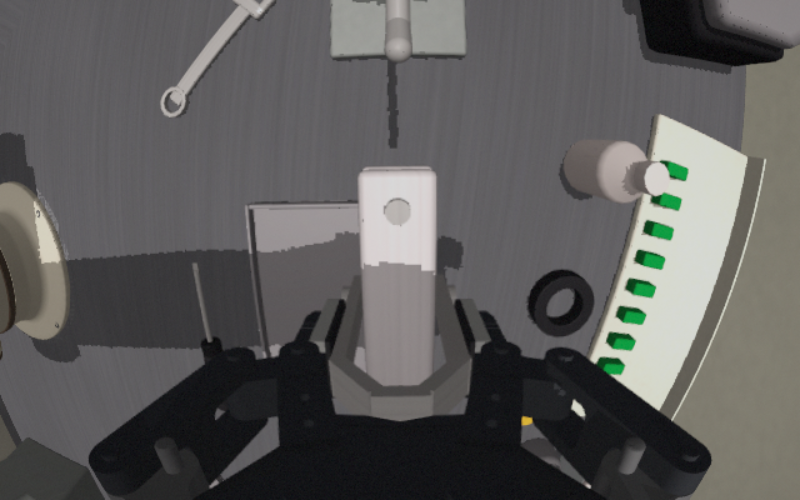

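View pics/scene3b.png

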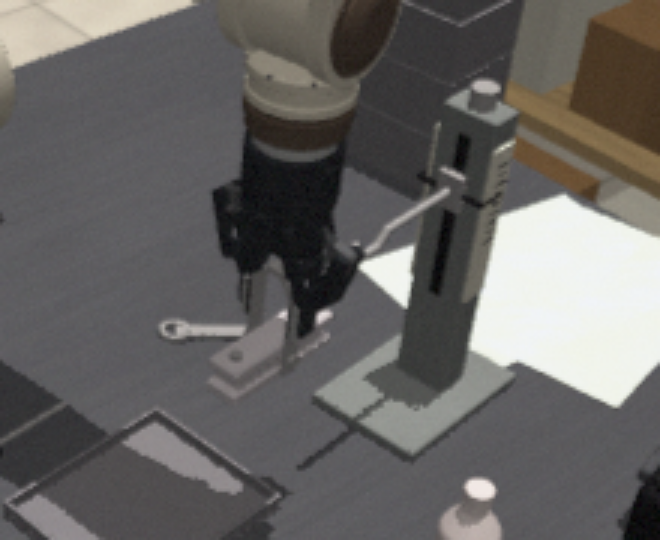

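The hook tip is at (398,48) in the wrist view, with its arm vertical in line with the clamp (column 398), so lateral position and yaw are good. The scene view shows the clamp held upright in front of the hook.

```bash
python3 - <<'E'
from h import *
np.set_printoptions(precision=4,suppress=True)
for p in[(398,46),(398,60),(398,30)]:
  for z in(.237,.245):print(p,z,atz("wrist",(p[0]/1.25,p[1]/1.25),z))
print([proj("wrist",np.array([.532,.224,0])+np.array([.096,-.995,0])*a+np.array([0,0,z]))*1.25 for a,z in((.026,.245),(.03,.241),(.026,.237))])
go([.532,.224,.21],95.5)
E
```

```text
(398, 46) 0.237 [0.5337 0.2013 0.237 ]
(398, 46) 0.245 [0.534  0.1993 0.245 ]
(398, 60) 0.237 [0.5342 0.197  0.237 ]
(398, 60) 0.245 [0.5344 0.1952 0.245 ]
(398, 30) 0.237 [0.5332 0.2064 0.237 ]
(398, 30) 0.245 [0.5335 0.204  0.245 ]
[array([399.5786,  50.1283]), array([399.5363,  66.7711]), array([399.5687,  56.4065])]
t 6.83 pos [0.5443 0.1036 0.2093] ori [180.    -0.    95.62] -> shift [ 0.121  -0.0004 -0.0007] turn 0.0039 F [ 0.5 -0.6 -4.1] op 0.505
```

Request:
servo_tool:
  steps: "0.02 0 0 0 -1;0.04 0 0 0 -1;0.06 0 0 0 -1;0.08 0 0 0 -1;0.1 0 0 0 -1;0.112 0 0 0 -1;0.119 0 0 0 -1;0.119 0 0 0 -1;0.119 0 0 0 -1"

```text
t: 7.58
tool_pos: [0.5326, 0.2218, 0.2092]
orientation: [-180.0, 0.0, 95.6]
ft_force: [0.8, 0.6, -3.2]
opening: 0.506
grip_force: 62.4
```

```bash
python3 - <<'E'
from h import *
np.set_printoptions(precision=4,suppress=True)
go([.532,.2225,.18],95.5)
c="scene"
im=save(c,"s4.png")
for n in("hook_seat","long_clamp_bar"): print(n,[(d["at"],round(d["confidence"],2)) for d in place_of(c,n)][:2])
p=manip.observe()["tool_pos"];print(proj(c,p+[0,0,.0546]),proj(c,[.532,.2225,.229]))
im2=save("wrist","w4.png")
A=cv2.resize(im[90:240,330:490,::-1],(640,600)[:2]);cv2.imwrite("pics/s4b.png",A)
go([.532,.2225,.164],95.5)
E
```

```text
t 7.58 pos [0.5326 0.2218 0.2092] ori [-179.99    0.03   95.64] -> shift [ 0.0008 -0.0005  0.0292] turn 0.0047 F [ 0.8  0.6 -3.2] op 0.506
hook_seat [([411.3, 160.8], 0.5)]
long_clamp_bar [([179.8, 323.1], 0.63), ([418.3, 147.4], 0.62)]
[416.0464 150.3863] [414.3958 161.5904]
t 7.78 pos [0.5328 0.2212 0.2094] ori [179.99   0.01  95.56] -> shift [ 0.0013 -0.0007  0.0454] turn 0.002 F [-0.3 -0.2 -4.1] op 0.51
```

View pics/s4b.png

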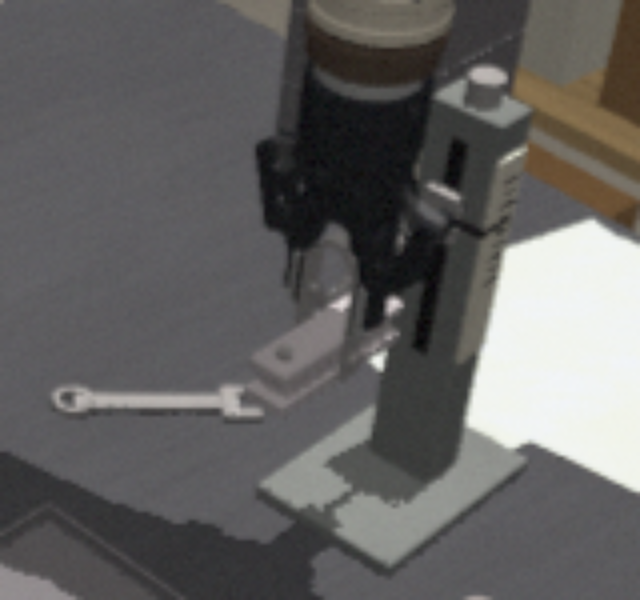

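The hook now runs through the arch, and the pointer is still at rest. I'll lower it.

Request:
servo_tool:
  steps: "0 0 0.006 0 -1;0 0 0.013 0 -1;0 0 0.02 0 -1;0 0 0.026 0 -1;0 0 0.031 0 -1;0 0 0.035 0 -1;0 0 0.039 0 -1;0 0 0.042 0 -1;0 0 0.045 0 -1;0 0 0.045 0 -1;0 0 0.045 0 -1"

```text
t: 8.7
tool_pos: [0.5326, 0.2221, 0.1646]
orientation: [180.0, -0.0, 95.6]
ft_force: [-1.3, -1.0, -0.4]
opening: 0.506
grip_force: 62.7
```

The wrist force dropped from -4 to about 0 N, so the hook is carrying the clamp. I'll release it and wait.

Request:
servo_tool:
  steps: "0 0 0 0 0.2;0 0 0 0 0.4;0 0 0 0 0.7;0 0 0 0 0.8;0 0 0 0 0.8;0 0 0 0 0.8;0 0 0 0 0.8;0 0 0 0 0.8;0 0 0 0 0.8;0 0 0 0 0.8;0 0 0 0 0.8;0 0 0 0 0.8"

```text
t: 9.7
tool_pos: [0.5326, 0.2221, 0.1643]
orientation: [180.0, -0.0, 95.6]
ft_force: [-0.2, 0.2, 0.9]
opening: 0.902
grip_force: 0.0
```

```bash
python3 - <<'E'
from h import *
go([.532,.2225,.164],95.5)
a=save("scene","s5.png");b=save("wrist","w5.png")
A=cv2.resize(a[90:240,330:490,::-1],(400,375));B=cv2.resize(b[:,:,::-1],(400,250));B=cv2.copyMakeBorder(B,0,125,0,0,0)
cv2.imwrite("pics/c5.png",np.hstack([A,B]))
E
```

```text
t 9.7 pos [0.5326 0.2221 0.1643] ori [180.    -0.    95.62] -> shift [ 0.0005 -0.0006  0.0003] turn 0.0039 F [-0.2  0.2  0.9] op 0.902
```

View pics/c5.png

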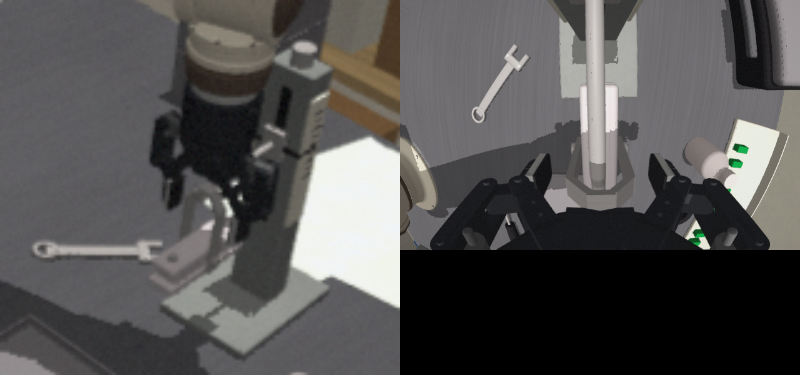

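The clamp hangs on the hook with the fingers clear on both sides, and the pointer has moved down. I'll wait for it to settle and hold for more than a second.

Request:
servo_tool:
  steps: "0 0 0 0 0.8;0 0 0 0 0.8;0 0 0 0 0.8;0 0 0 0 0.8;0 0 0 0 0.8;0 0 0 0 0.8;0 0 0 0 0.8;0 0 0 0 0.8;0 0 0 0 0.8;0 0 0 0 0.8;0 0 0 0 0.8;0 0 0 0 0.8"

```text
t: 10.8
tool_pos: [0.5326, 0.2221, 0.1643]
orientation: [-180.0, 0.0, 95.6]
ft_force: [0.1, -0.4, 0.3]
opening: 0.901
grip_force: 0.0
```

```bash
python3 - <<'E'
from h import *
g=lambda c:imaging.grab_frame(c).astype(int)
a=[g("wrist"),g("scene")]
for i in range(10): b=[g("wrist"),g("scene")]
d=[np.abs(x-y).max(2) for x,y in zip(a,b)]
w=d[0][100:340,250:400];s=d[1][90:240,330:490]
print(w.max(),(w>25).sum(),s.max(),(s>25).sum(),manip.observe()["t"])
for n in("hook_seat","long_clamp_bar","long_clamp_center"): print(n,[(q["at"],round(q["confidence"],2)) for q in place_of("scene",n)][:3])
print([proj("scene",[.532,.2225,z]) for z in(.229,.217)])
E
```

```text
30 2 20 0 11.9
hook_seat [([411.4, 164.3], 0.52)]
long_clamp_bar [([416.0, 164.2], 0.72), ([179.9, 324.6], 0.72), ([413.0, 164.3], 0.56)]
long_clamp_center [([183.7, 338.6], 0.92), ([409.1, 180.4], 0.8)]
[array([414.39580125, 161.59042458]), array([413.7910981 , 165.45222993])]
```

Request:
servo_tool:
  steps: "0 0 0 0 0.8;0 0 0 0 0.8;0 0 0 0 0.8;0 0 0 0 0.8;0 0 0 0 0.8;0 0 0 0 0.8;0 0 0 0 0.8;0 0 0 0 0.8;0 0 0 0 0.8;0 0 0 0 0.8;0 0 0 0 0.8;0 0 0 0 0.8"

```text
t: 13.05
tool_pos: [0.5326, 0.2221, 0.1643]
orientation: [-180.0, 0.0, 95.6]
ft_force: [0.5, -0.7, 0.3]
opening: 0.899
grip_force: 0.0
```

It is at rest (frames 0.5 s apart are the same) and has hung free for over 2 s. I'll regrip, lift and back off.

Request:
servo_tool:
  steps: "0 0 0 0 -1;0 0 0 0 -1;0 0 0 0 -1;0 0 0 0 -1;0 0 0 0 -1;0 0 0 0 -1;0 0 0 0 -1;0 0 0 0 -1;0 0 0 0 -1"

```text
t: 13.8
tool_pos: [0.5326, 0.2221, 0.1643]
orientation: [-180.0, 0.0, 95.6]
ft_force: [-0.5, 0.1, 0.3]
opening: 0.508
grip_force: 62.0
```

Request:
servo_tool:
  steps: "0 0 -0.006 0 -1;0 0 -0.013 0 -1;0 0 -0.02 0 -1;0 0 -0.027 0 -1;0 0 -0.034 0 -1;0 0 -0.04 0 -1;0 0 -0.044 0 -1;0 0 -0.044 0 -1;0 0 -0.044 0 -1"

```text
t: 14.55
tool_pos: [0.5327, 0.2221, 0.2084]
orientation: [180.0, -0.0, 95.6]
ft_force: [0.5, -0.5, -4.0]
opening: 0.508
grip_force: 61.9
```

```bash
python3 - <<'E'
from h import *
go([.5435,.102,.209],95.5)
a=save("scene","s6.png");b=save("wrist","w6.png")
A=cv2.resize(a[90:240,330:490,::-1],(400,375));B=cv2.resize(b[:,:,::-1],(400,250));B=cv2.copyMakeBorder(B,0,125,0,0,0)
cv2.imwrite("pics/c6.png",np.hstack([A,B]))
E
```

```text
t 14.55 pos [0.5327 0.2221 0.2084] ori [179.99  -0.    95.62] -> shift [-0.1206 -0.001  -0.0006] turn 0.004 F [ 0.5 -0.5 -4. ] op 0.508
```

View pics/c6.png

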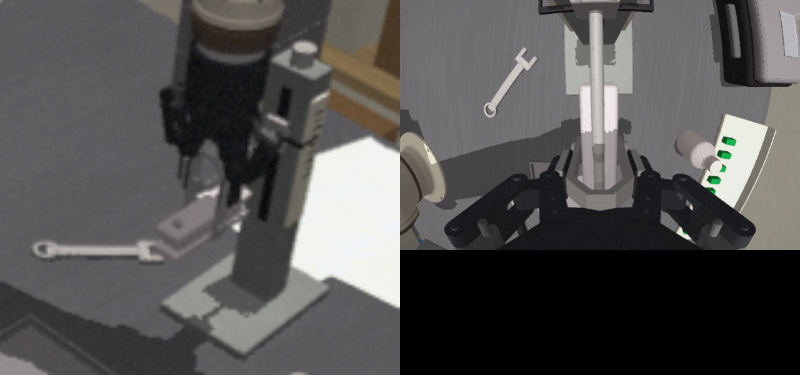

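The clamp is lifted, the pointer is back up, and the hook is free inside the arch. Now I'll back it out along -x.

Request:
servo_tool:
  steps: "-0.02 0 0 0 -1;-0.04 0 0 0 -1;-0.065 0 0 0 -1;-0.09 0 0 0 -1;-0.115 0 0 0 -1;-0.14 0 0 0 -1;-0.165 0 0 0 -1;-0.185 0 0 0 -1;-0.195 0 0 0 -1;-0.2 0 0 0 -1;-0.2 0 0 0 -1"

```text
t: 15.57
tool_pos: [0.5521, 0.0225, 0.208]
orientation: [-180.0, -0.0, 95.6]
ft_force: [-0.3, -0.1, -4.3]
opening: 0.507
grip_force: 61.8
```

```bash
python3 - <<'E'
from h import *
go([.4876,.0182,.055],95.5)
save("wrist","w7.png")
for q in place_of("wrist","parts_tray"): print(q,atz("wrist",q["at"],0))
E
```

```text
t 15.57 pos [0.5521 0.0225 0.208 ] ori [-1.7998e+02 -1.0000e-02  9.5560e+01] -> shift [ 0.0019 -0.0646  0.153 ] turn 0.0018 F [-0.3 -0.1 -4.3] op 0.507
{'at': [266.1, 172.7], 'confidence': 0.89} [0.48962404 0.02023066 0.        ]
```

The wrist view confirms the tray centre at (0.489, 0.019).

Request:
servo_tool:
  steps: "0.001 -0.02 0 0 -1;0.002 -0.045 0.02 0 -1;0.002 -0.06 0.05 0 -1;0.002 -0.064 0.08 0 -1;0.002 -0.064 0.105 0 -1;0.002 -0.064 0.125 0 -1;0.002 -0.064 0.14 0 -1;0.002 -0.064 0.148 0 -1;0.002 -0.064 0.153 0 -1;0.002 -0.064 0.156 0 -1;0.002 -0.064 0.158 0 -1;0.002 -0.064 0.158 0 -1"

```text
t: 16.67
tool_pos: [0.4887, 0.019, 0.0509]
orientation: [179.9, -0.0, 95.6]
ft_force: [0.2, 1.3, -4.2]
opening: 0.508
grip_force: 63.4
```

Request:
servo_tool:
  steps: "0 0 0.001 0 -1;0 0 0.002 0 -1;0 0 0.003 0 -1;0 0 0.003 0 -1;0 0 0.003 0 -1"

```text
t: 17.08
tool_pos: [0.4889, 0.0189, 0.0505]
orientation: [179.8, -0.0, 95.6]
ft_force: [-9.4, 0.5, 18.8]
opening: 0.506
grip_force: 65.8
```

Request:
servo_tool:
  steps: "0 0 -0.001 0 -1;0 0 -0.002 0 -1;0 0 -0.002 0 -1;0 0 -0.002 0 0.2;0 0 -0.002 0 0.5;0 0 -0.002 0 0.8;0 0 -0.002 0 0.8;0 0 -0.002 0 0.8;0 0 -0.002 0 0.8;0 0 -0.002 0 0.8"

```text
t: 17.92
tool_pos: [0.4883, 0.0188, 0.0492]
orientation: [-180.0, -0.0, 95.6]
ft_force: [0.2, 0.1, -0.1]
opening: 0.9
grip_force: 0.0
```

Request:
servo_tool:
  steps: "0 0 -0.015 0 0.8;0 0 -0.04 0 0.8;0 0 -0.07 0 0.8;0 0 -0.1 0 0.8;0 0 -0.13 0 0.8;0 0 -0.15 0 0.8;0 0 -0.16 0 0.8;0 0 -0.16 0 0.8;0 0 -0.16 0 0.8"

```text
t: 18.67
tool_pos: [0.4884, 0.0188, 0.2085]
orientation: [-180.0, 0.0, 95.6]
ft_force: [0.6, 0.1, -0.0]
opening: 0.901
grip_force: 0.0
```

```bash
python3 - <<'E'
from h import *
go([.4876,.0182,.055],95.5)
a=save("scene","s8.png");b=save("wrist","w8.png")
for q in place_of("wrist","long_clamp_center")[:2]: print(q,atz("wrist",q["at"],.059))
A=cv2.resize(a[120:300,240:440,::-1],(400,360));B=cv2.resize(b[:,:,::-1],(400,250));B=cv2.copyMakeBorder(B,0,110,0,0,0)
cv2.imwrite("pics/c8.png",np.hstack([A,B]))
E
```

```text
t 18.67 pos [0.4884 0.0188 0.2085] ori [-179.98    0.     95.62] -> shift [-0.0005 -0.0008  0.1535] turn 0.0041 F [ 0.6  0.1 -0. ] op 0.901
{'at': [319.7, 187.3], 'confidence': 0.65} [0.48710683 0.01804601 0.059     ]
```

View pics/c8.png

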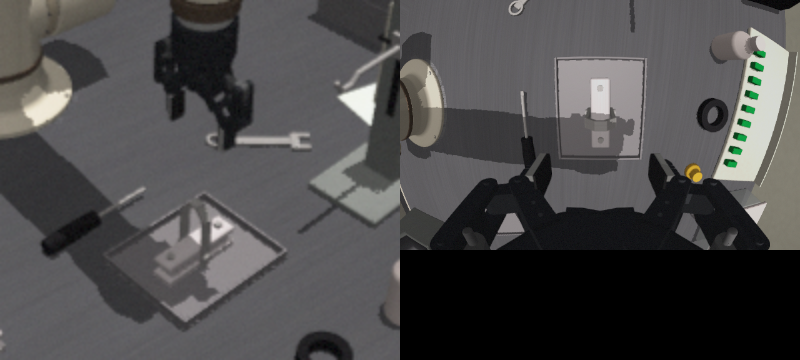

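The clamp stands upright in the middle of the tray and the gripper is clear, so I'll hand in the job.

```bash
python3 -c "
from station import manip
print(manip.job_done())"
```

```text
the job is handed in; nothing more can be done
None
```

I weighed the long clamp: it hung free and still on the hook for over two seconds, and now stands upright in the middle of the parts tray. I did not touch the short clamp, and I handed the job in at about 19 s; no verdict came back.

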